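Lock the artefact case with the curved hook

TASK

Lock the grey artefact case: pick up the curved locking hook by its upright grip plate and swing it along its own arc, tip first, through the steel loop standing on the lid, until the loop stands round the middle of the bend and the bend runs squarely through it. Leave the hook lying flat on the lid, let go, and leave the straight pin and the clay bowl where they are.

Things in the scene. Friction and masses are not known exactly. Their poses are not given: they have to be found in the camera images.
- hook: Steel C-hook, flat on table; 10 mm rod. Origin: bend's centre, at underside; z up. In mm: rod's centre line on a 50 radius circle from tip at 20 deg (47,17) by mid-bend (0,50) to (-50,0), then straight to (-50,-45); gap faces -y. Grip plate on shank: centre (-50,-25), 10 thick in x, 30 long in y, top 45 above underside. Tip advances as hook turns clockwise (from above) about origin. 0.16 kg.
- loop (a point): Point on the case's lid amid the opening of the fixed upright steel loop (8 mm rod arch). Opening 36 mm wide (y) and 36 high above the lid, loop top at 44; x: level axis through the opening; z up. Hook may enter from either face. The grey case is fixed; lid level, 50 mm above the table, 200 (x) by 240 mm (y), this point at its centre.
- straight_pin: Straight steel pin, not wanted, lying across the case from the hook: 10 mm rod along x, from -65 to +75 mm, 70 mm crossbar along y at x = -60, similar upright grip plate at x = -35, top 45 mm above underside. Origin at underside on the rod's line. Leave in place.
- bowl: Small clay bowl, 100 mm across, 45 mm high, beyond the case; origin at the centre of its underside. Leave in place.
Mind the look-alikes: they are no part of the job. Leave any green look-alike of the hook alone.

How it is judged:
By the outcome, as a careful person would: the job done as asked, in the order asked, and still so for the second after the job is handed in, with the robot touching nothing.
It also fails if it takes over 45 s, if anything falls off the work surface, if the arm or the gripper's body presses on something with over 40 N, if the wrist force passes 120 N, or if a joint passes its speed limit or range.

ROBOT

A 6-joint arm with a two-finger parallel gripper is mounted at the origin on the work surface. World frame = base frame: x ahead of the robot, y to its left, z up, the work surface at z = 0. Lengths are in m, angles in rad, forces in N, time in s.
With the tool pointing down it reaches from about 0.35 to 0.975 m from the base axis. Payload 4.9 kg.
Tool frame: the origin (TCP) lies between the finger pads; the fingertips stand 25 mm ahead of it and the grasp point (between the pads) lies 6 mm ahead of it; z points along the fingers, y is the line along which they close (so a half turn about z gives the same grasp; the last joint's range is limited). The gripper opens to 85 mm and grips with 20 to 120 N. Pads are 22 mm wide; open, the fingers measure 114 mm over their backs; the gripper's body (76 mm by 85 mm) begins 54 mm behind the grasp point. The pads swing forward as they close: fully open they stand 13 mm farther back than shut.
Start: joints at [-1.358, 0.053, 1.613, -0, 1.476, -0.119], TCP at [0.204, -0.591, 0.256] pointing down, gripper open.
Joint ranges: [-3.01, 3.01], [-1.01, 2.22], [0.06, 2.58], [-1.02, 4.17], [0.09, 2.62], [-3.14, 3.14]. Speed limits (rad/s): [2.57, 2.57, 3.14, 3.14, 3.14, 3.14].

INTERFACE

Orientations are given as a unit quaternion [w, x, y, z].
In Python, from plant import manip gives the robot as it stands.
- The arm moves only by the shell command python3 -m inch 'ROWS'. ROWS is JSON, a list of rows, each a list of 3 entries, a list of its own where there are three numbers: the shift along the tool's x, y, z in m, then the turn, a rotation vector about the tool's x, y, z in rad, then the opening, from 0 (shut) to 1 (fully open). A call has 1 to 8 rows; each row shifts and turns the commanded pose from where the row before left it, along the tool's axes as they then stand; what a row does not reach is not made up. A row lasts 1/10 s, in which the tool goes at most 50 mm and 8.59 degrees, less where a joint would pass 70% of its speed; a pose out of reach is approached as far as the arm can. A call with a gripper value outside its range is refused whole. The fingers move at their own pace and stop on an object; the grip force is fixed at half the most. Time passes only in rows, so rows that do not move let the fingers close. It gives the time, the measured TCP pose, the force, the opening and the grip force at its end, in the units of the state.
- manip.state(): the state, without advancing time (a new reading comes with each control period).
- manip.grab_frame(name): name is "side" or "top"; returns (picture, depth): 384x512x3 uint8, red, green, blue; 384x512 float32, m along the optical axis (not along the pixel's ray), 0 where there is no reading.
- manip.camera_params(name): a dict with "camera_matrix" (3x3 intrinsics, pixels), "k1" (the pictures are not rectified: a ray, as slopes to the right and down, at radius r is drawn at 1 + k1 r^2 times it, then the intrinsics apply), "rvec" (rotation vector, rad) and "tvec" (3), from world to camera coordinates, as OpenCV has them. Camera axes: x right, y down, z forward; pixel columns grow to the right and rows downward; lengths in m; the calibration is good to about 2 mm. A picture is of the moment at which its call begins. camera_params takes no time and is no camera call.
- manip.job_done(): hands the job in; it is judged then, once.
Trained networks look in the newest picture that a camera, given by its name, has taken for a name from the list of things; names that differ only in an ending like _2 or _b are one class to them, and where a whole thing is asked for, a point or a joint stands for the part that bears it (a point fixed in the world has none). Each returns a list of dicts, best first, with "score" (0 to 1); they miss things now and then, are a little off and sometimes report something else, mostly with a low value. They report only what shows in the picture. A call takes as long as a camera call. They do not tell look-alikes from the thing itself.
- manip.look_for(camera, label): "point" ([x, y, z] in m, in world coordinates, good to about 4 mm: the middle of the surface that is visible of it).
The state is a dict: "time": time; "joint_pos": joint angles; "joint_vel": joint speeds; "joint_efforts": joint torques, N m; "tool_pos": TCP position; "tool_rot": TCP orientation; "contact_force": force on the tool from outside, world axes, zero at the start; "ft_torque": the same for the moment, N m; "gripper_width": opening from 0.0 (shut) to 1.0 (fully open); "grasp_force": force on a finger pad.
Only numpy, scipy, OpenCV 4.12 (cv2) and the standard library are available. Lean on these libraries where they do the work, as an engineer would, in place of code of your own. Each camera call takes 0.05 s, during which the arm holds its last target. There are 200 camera calls.

## Working session

There is one attempt and no reset: what is moved stays moved. The work goes in short steps, Python scripts to look and compute and a shell command to move; the robot and the scene stay as the last step left them, time stands still between calls to the robot, and variables do not carry over. Pictures are saved under pics/ and viewed, at most 10 in all, crops included, and the job is handed in when it is done.

```bash
mkdir -p pics
cat > h.py <<'E'
import numpy as np, cv2
from plant import manip
def cloud(name, d):
    c=manip.camera_params(name); K=np.array(c["camera_matrix"]); k1=c["k1"]
    R=cv2.Rodrigues(np.array(c["rvec"],float))[0]; t=np.array(c["tvec"],float).ravel()
    v,u=np.mgrid[:384,:512].astype(np.float64)
    p=cv2.undistortPoints(np.stack([u.ravel(),v.ravel()],1)[:,None],K,np.array([k1,0,0,0.]))[:,0]
    P=np.c_[p,np.ones(len(p))]*d.reshape(-1,1)
    return ((P-t)@R).reshape(384,512,3)
def save(im,f): cv2.imwrite(f,cv2.cvtColor(im,cv2.COLOR_RGB2BGR))
E
python3 - <<'E'
from h import *
ims=[]
for n in("top","side"):
    im,d=manip.grab_frame(n); np.savez(n+"0.npz",im=im,d=d,P=cloud(n,d)); ims.append(im)
    for l in("hook","loop","straight_pin","bowl"):
        print(n,l,[(np.round(r["point"],3).tolist(),round(r["score"],2)) for r in manip.look_for(n,l)[:4]])
save(ims[0],"pics/top0.png"); save(ims[1],"pics/side0.png")
print(manip.state())
E
```

```text
top hook [([0.514, -0.612, 0.01], 0.85), ([0.438, -0.286, 0.009], 0.67), ([0.602, -0.404, 0.006], 0.63), ([0.291, -0.313, 0.009], 0.63)]
top loop [([0.524, -0.005, 0.048], 0.65)]
top straight_pin [([0.481, 0.294, 0.008], 0.7)]
top bowl [([0.789, -0.116, 0.021], 0.59)]
side hook [([0.596, -0.363, 0.008], 0.85), ([0.517, -0.569, 0.011], 0.69), ([0.295, -0.327, 0.009], 0.58)]
side loop [([0.437, -0.036, 0.048], 0.6)]
side straight_pin [([0.436, -0.034, 0.046], 0.68), ([0.458, 0.298, 0.008], 0.43)]
side bowl [([0.791, -0.108, 0.031], 0.7)]
{'time': 0.5, 'joint_pos': array([-1.35796014e+00,  5.27549411e-02,  1.61296116e+00, -5.14744729e-06,
        1.47599285e+00, -1.18998108e-01]), 'joint_vel': array([ 3.00539147e-05, -1.51085099e-04, -2.07395463e-03,  3.71582969e-04,
       -3.10016810e-04, -1.02847876e-03]), 'joint_efforts': array([-4.29496386e-04, -3.93218565e+01, -3.70026934e+01, -4.11238182e-05,
        1.34153473e-03,  1.36711839e-05]), 'tool_pos': array([ 0.20360274, -0.59086382,  0.2562329 ]), 'tool_rot': array([-5.79640944e-05,  9.86267255e-01,  1.65157193e-01, -5.28659200e-06]), 'contact_force': array([-0.73345919,  0.13296447, -0.43035106]), 'ft_torque': array([ 0.04626543, -0.00901556,  0.00083225]), 'grasp_force': 0.0, 'gripper_width': 1.000274155400873}
```

View pics/top0.png

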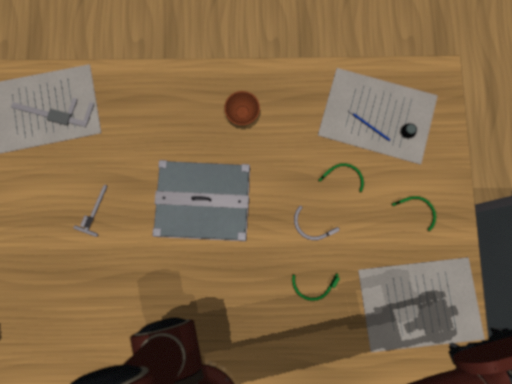

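View pics/side0.png

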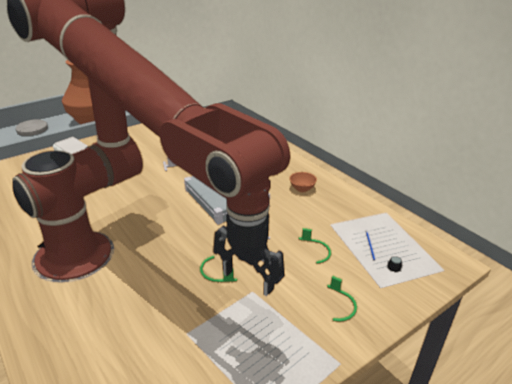

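Top view: the case is at (202,200) with the loop seen as a dark arch at (201,198), the pin at (92,212) and the bowl at (242,110). There are four hook candidates. The grey C is at (315,222) with its plate at (334,231), and the green look-alikes are at (343,177), (417,210) and (317,287). Only the grey one is steel, so that should be the hook. I'll confirm it in a crop and fit the poses.

```bash
cat > fit.py <<'E'
from h import *
from scipy.optimize import least_squares
from scipy.spatial import cKDTree
def model():
    a=np.radians(np.arange(20,181,2)); 
    c=np.c_[50*np.cos(a),50*np.sin(a)]; s=np.c_[np.full(23,-50),-np.arange(0,46,2)]
    return np.r_[c,s]/1000
def fit_hook(Q, th0s=np.arange(0,6.28,0.4), c0=None):
    """Q: Nx2 points on rod/plate tops -> (x,y,th), rms"""
    M=model(); best=None
    def res(p):
        c,s=np.cos(p[2]),np.sin(p[2]); W=M@np.array([[c,s],[-s,c]])+p[:2]
        return np.r_[cKDTree(W).query(Q)[0], 0.5*cKDTree(Q).query(W)[0]]
    for th in th0s:
        r=least_squares(res,np.r_[Q.mean(0) if c0 is None else c0,th],loss="soft_l1",f_scale=0.004,diff_step=1e-3)
        if best is None or r.cost<best.cost: best=r
    return best.x, np.sqrt(np.mean(res(best.x)**2))
E
python3 - <<'E'
from fit import *
z=np.load("top0.npz"); im,P=z["im"],z["P"]
r=np.zeros((384,512),bool); r[198:248,288:344]=1
hsv=cv2.cvtColor(im,cv2.COLOR_RGB2HSV)
for y0,y1,x0,x1 in[(198,248,288,344)]:
    print("table z",np.median(P[y0:y1,x0:x1,2]))
m=r&(P[...,2]>0.005); m2=r&(hsv[...,1]<70)
for k in(m,m2):
    Q=P[k]; print(k.sum(),Q[:,2].min(),Q[:,2].max()); x,e=fit_hook(Q[:,:2]); print(x,np.degrees(x[2]),e)
pl=P[r&(P[...,2]>0.025)]; print("plate",len(pl),pl.mean(0) if len(pl) else 0, pl.max(0) if len(pl) else 0)
c=(P[...,2]>0.04)&(P[...,2]<0.056); c[:150]=0;c[250:]=0;c[:,:140]=0;c[:,260:]=0
print("case",c.sum(),cv2.minAreaRect(P[c][:,:2].astype(np.float32)),np.median(P[c][:,2]))
l=(P[...,2]>0.065); l[:160]=0;l[240:]=0;l[:,:160]=0;l[:,245:]=0
print("loop",l.sum(),P[l].mean(0),P[l].min(0),P[l].max(0))
a=cv2.resize(im[160:260,140:360],None,fx=3.5,fy=3.5,interpolation=cv2.INTER_CUBIC); save(a,"pics/crop1.png")
E
```

```text
table z 0.0007414939810734555
316 0.005030464648756999 1.1764855130262493
[ 0.47416153 -0.30980764  0.54181206] 31.043544160262535 0.027849071404714737
246 -0.0027417785215974023 1.1764855130262493
[ 0.47475564 -0.3097548   6.73161501] 385.69312944032 0.008179401993239369
plate 61 [ 0.42775742 -0.31439247  0.24747424] [ 0.44935088 -0.14139612  1.17648551]
case 6788 ((0.5276353359222412, -0.009347230195999146), (0.2462133765220642, 0.20339538156986237), 86.5834732055664) 0.05003849633923276
loop 90 [ 0.48235747 -0.0491621   0.40172284] [ 0.37334427 -0.14139612  0.06699661] [0.53165683 0.01473295 1.17648551]
```

View pics/crop1.png

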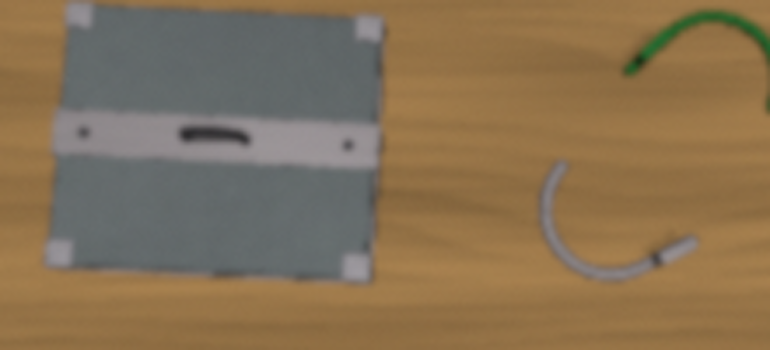

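The crop shows the grey hook: tip at crop (560,165), bend at (600,272), plate at (675,250). Going from shank to tip it runs clockwise from above, as described. I'll refit without the empty depth pixels.

Run:
```python
from fit import *
z=np.load("top0.npz"); im,P,d=z["im"],z["P"],z["d"]
ok=(d>0)&(P[...,2]<0.12)
hsv=cv2.cvtColor(im,cv2.COLOR_RGB2HSV)
r=np.zeros((384,512),bool); r[200:248,290:344]=1; r&=ok
g=hsv[...,1]<75
for k in(r&(P[...,2]>0.005),r&g):
    Q=P[k]; print(k.sum(),Q[:,2].max()); x,e=fit_hook(Q[:,:2]); print(x,np.degrees(x[2]),e)
    c,s=np.cos(x[2]),np.sin(x[2]);R=np.array([[c,-s],[s,c]]); print("plate model",R@[-.05,-.025]+x[:2])
pl=P[r&(P[...,2]>0.03)]; print("plate",len(pl),pl.mean(0),pl.min(0),pl.max(0),cv2.minAreaRect(pl[:,:2].astype(np.float32)))
l=ok&(P[...,2]>0.07); l[:180]=0;l[225:]=0;l[:,:180]=0;l[:,225:]=0
L=P[l];print("loop",l.sum(),L.mean(0),L.min(0),L.max(0),cv2.minAreaRect(L[:,:2].astype(np.float32)))
c=manip.camera_params("top");R=cv2.Rodrigues(np.array(c["rvec"],float))[0];print("cam",-R.T@np.array(c["tvec"]).ravel())
for n in ("p","b"):
    b=r
for nm,(y0,y1,x0,x1) in dict(pin=(180,240,70,112),bowl=(85,132,220,266)).items():
    q=ok.copy();q[:y0]=0;q[y1:]=0;q[:,:x0]=0;q[:,x1:]=0;q&=P[...,2]>0.006
    print(nm,P[q].min(0),P[q].max(0))
```

```text
302 0.04912141830591438
[ 0.47431082 -0.31079042  0.59512286] 34.09802832225121 0.014166478103500338
plate model [ 0.4469221  -0.35952293]
258 0.04912141830591438
[ 0.47468794 -0.31004032  0.47783729] 27.378059843697383 0.0025155811909343033
plate model [ 0.44178486 -0.35523309]
plate 48 [ 0.43979594 -0.35281092  0.04380033] [ 0.43063534 -0.36699     0.03080352] [ 0.44935088 -0.33898591  0.04912142] ((0.4400631785392761, -0.353511244058609), (0.009699922986328602, 0.0291641503572464), 29.445480346679688)
loop 63 [ 0.52669924 -0.01133978  0.08729264] [ 0.52205209 -0.03425194  0.07017449] [0.53165683 0.01473295 0.09616641] ((0.5269538760185242, -0.009831760078668594), (0.04894918575882912, 0.007861808873713017), 87.19949340820312)
cam [ 0.37334427 -0.14139612  1.17648551]
pin [0.43703039 0.25076879 0.00601935] [0.58483277 0.34050214 0.04848303]
bowl [ 0.72659537 -0.18072337  0.00601625] [ 0.84704191 -0.05788469  0.05166275]
```

```bash
cat > go.py <<'E'
import sys; from h import *
from scipy.spatial.transform import Rotation as Ro
def todo(x,y,z,yawx):
    s=manip.state(); q=s["tool_rot"]; R=Ro.from_quat([q[1],q[2],q[3],q[0]]).as_matrix()
    T=Ro.from_euler("ZX",[yawx,180],degrees=True).as_matrix()
    print("t",round(s["time"],2),"pos",s["tool_pos"].round(4),"F",s["contact_force"].round(1),"w",round(s["gripper_width"],3),round(s["grasp_force"],1))
    print("shift",(R.T@(np.array([x,y,z])-s["tool_pos"])).round(4),"rotvec",Ro.from_matrix(R.T@T).as_rotvec().round(4))
if __name__=="__main__": todo(*map(float,sys.argv[1:]))
E
python3 -m inch '[[[0.0376,-0.0184,0],[0,0,0],1],[[0.0376,-0.0184,0],[0,0,0],1],[[0.0376,-0.0184,0],[0,0,0],1],[[0.0376,-0.0184,0],[0,0,0],1],[[0.0376,-0.0184,0],[0,0,0],1],[[0.0376,-0.0184,0],[0,0,0],1],[[0.0376,-0.0184,0],[0,0,0],1],[[0.0376,-0.0184,0],[0,0,0],1]]'
python3 -m inch '[[[0,0,0.01],[0,0,-0.144],0.6],[[0,0,0.015],[0,0,-0.144],0.6],[[0,0,0.015],[0,0,-0.144],0.6],[[0,0,0.015],[0,0,-0.144],0.6],[[0,0,0.015],[0,0,-0.144],0.6],[[0,0,0.015],[0,0,-0.144],0.6],[[0,0,0.015],[0,0,-0.144],0.6],[[0,0,0.01],[0,0,-0.144],0.6]]'
python3 -m inch '[[[0,0,0],[0,0,-0.144],0.6],[[0,0,0],[0,0,-0.144],0.6],[[0,0,0],[0,0,-0.144],0.6],[[0,0,0],[0,0,-0.144],0.6],[[0,0,0],[0,0,0],0.6]]'
python3 go.py 0.4405 -0.354 0.038 118.3
python3 - <<'E'
from h import *
im,d=manip.grab_frame("side"); save(cv2.resize(im[180:330,150:390],None,fx=3,fy=3),"pics/side1.png")
E
```

```text
time: 1.3
tool_pos: [0.4411, -0.3524, 0.2566]
tool_rot: [0.0, 0.986, 0.165, 0.0]
contact_force: [0.9, 0.5, -0.7]
gripper_width: 1.0
grasp_force: 0.0
time: 2.1
tool_pos: [0.4397, -0.3533, 0.1451]
tool_rot: [-0.001, 0.735, 0.678, -0.0]
contact_force: [0.0, 0.2, -0.0]
gripper_width: 0.601
grasp_force: 0.0
time: 2.6
tool_pos: [0.4401, -0.3538, 0.1464]
tool_rot: [0.0, 0.515, 0.857, -0.0]
contact_force: [0.4, 0.4, -0.4]
gripper_width: 0.601
grasp_force: 0.0
t 2.6 pos [ 0.4401 -0.3538  0.1464] F [ 0.4  0.4 -0.4] w 0.601 0.0
shift [-0.0004  0.0003  0.1084] rotvec [ 0.0001  0.0002 -0.0052]
```

View pics/side1.png

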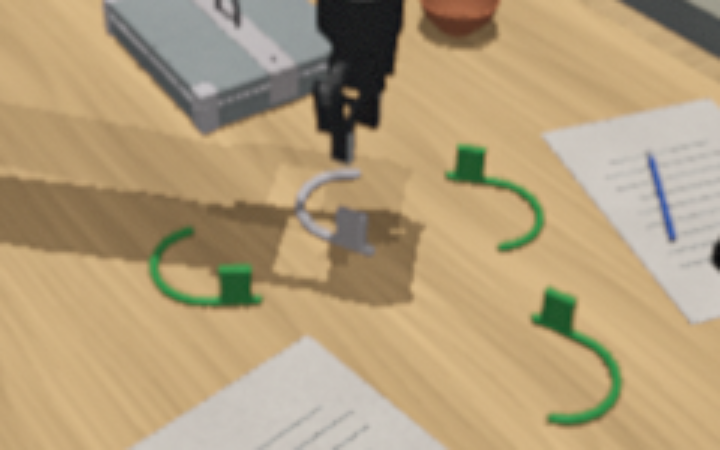

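The enlarged view shows the gripper above the grey hook, whose plate is at crop (350,230), and nothing else is nearby. Next I descend, close and lift.

```bash
python3 -m inch '[[[0,0,0.025],[0,0,0],0.6],[[0,0,0.025],[0,0,0],0.6],[[0,0,0.025],[0,0,0],0.6],[[0,0,0.02],[0,0,0],0.6],[[0,0,0.013],[0,0,0],0.6],[[0,0,0],[0,0,0],0.6]]'
python3 -m inch '[[[0,0,0],[0,0,0],0],[[0,0,0],[0,0,0],0],[[0,0,0],[0,0,0],0],[[0,0,0],[0,0,0],0],[[0,0,0],[0,0,0],0],[[0,0,0],[0,0,0],0]]'
python3 go.py 0.4405 -0.354 0.038 118.3
```

```text
time: 3.25
tool_pos: [0.4389, -0.3526, 0.0362]
tool_rot: [-0.002, 0.516, 0.857, 0.001]
contact_force: [-0.5, 0.7, 0.3]
gripper_width: 0.601
grasp_force: 0.0
time: 3.85
tool_pos: [0.441, -0.3546, 0.0399]
tool_rot: [0.001, 0.515, 0.857, -0.0]
contact_force: [-0.3, 0.3, 7.0]
gripper_width: 0.107
grasp_force: 61.1
t 3.85 pos [ 0.441  -0.3546  0.0399] F [-0.3  0.3  7. ] w 0.107 61.1
shift [ 0.0008 -0.0001  0.0019] rotvec [ 0.0009  0.0027 -0.0051]
```

```bash
python3 -m inch '[[[0,0,-0.01],[0,0,0],0],[[0,0,-0.02],[0,0,0],0],[[0,0,-0.025],[0,0,0],0],[[0,0,-0.025],[0,0,0],0],[[0,0,-0.02],[0,0,0],0],[[0,0,-0.01],[0,0,0],0],[[0,0,0],[0,0,0],0],[[0,0,0],[0,0,0],0]]'
cat > meas.py <<'E'
import sys; from fit import *
from scipy.spatial.transform import Rotation as Ro
# fit the hook, held: points in the tool frame's horizontal plane, rod heights only
def meas(tag,zlo,zhi,save_pic=True):
    s=manip.state(); tp=s["tool_pos"]; q=s["tool_rot"]; R=Ro.from_quat([q[1],q[2],q[3],q[0]]).as_matrix()
    yaw=np.arctan2(R[1,0],R[0,0])-np.pi/2
    out=[]
    ims=[]
    for n in("top","side"):
        im,d=manip.grab_frame(n); P=cloud(n,d); ims.append(im)
        hsv=cv2.cvtColor(im,cv2.COLOR_RGB2HSV)
        k=(d>0)&(P[...,2]>zlo)&(P[...,2]<zhi)&(np.linalg.norm(P[...,:2]-tp[:2],axis=2)<0.15)&(hsv[...,1]<75)&(hsv[...,2]>90)
        Q=P[k]; print(n,k.sum())
        if k.sum()>30:
            x,e=fit_hook(Q[:,:2],[yaw-.2,yaw+.2]); print(" hook",x[:2].round(4),"yaw",np.degrees(x[2]).round(1),"rms",e.round(4),"tool yaw-90",np.degrees(yaw).round(1)%360,"z med",np.median(Q[:,2]).round(4))
            # rod height along hook axes (tilt)
            c_,s_=np.cos(x[2]),np.sin(x[2]); L=(Q[:,:2]-x[:2])@np.array([[c_,-s_],[s_,c_]])
            rr=np.abs(np.hypot(*L.T)-.05)<.006; A=np.c_[L,np.ones(len(L))][rr&(L[:,1]>0)]
            print(" tilt dz/dx,dz/dy,z0",np.linalg.lstsq(A,Q[rr&(L[:,1]>0)][:,2],rcond=None)[0].round(3))
            d_=(x[:2]-tp[:2]); print(" centre in tool x,y",(d_@R[:2,:2]).round(4))
    np.savez(tag,top=ims[0],side=ims[1])
    if save_pic:
        c=[manip.camera_params(n) for n in("top","side")]; cr=[]
        for im,cc in zip(ims,c):
            uv=cv2.projectPoints(tp[None]+0.,np.array(cc["rvec"],float),np.array(cc["tvec"],float),np.array(cc["camera_matrix"]),np.array([cc["k1"],0,0,0.]))[0].ravel().astype(int)
            im=cv2.copyMakeBorder(im,60,60,60,60,cv2.BORDER_CONSTANT); u,v=uv+60
            cr.append(cv2.resize(im[v-60:v+60,u-60:u+60],(399,399),interpolation=cv2.INTER_CUBIC))
        save(np.hstack(cr),f"pics/{tag}.png")
    print(s["time"],tp.round(4),s["contact_force"].round(1),s["gripper_width"])
if __name__=="__main__": meas(sys.argv[1],float(sys.argv[2]),float(sys.argv[3]))
E
python3 meas.py held1 0.09 0.135
```

```text
time: 4.65
tool_pos: [0.4395, -0.3532, 0.1472]
tool_rot: [-0.001, 0.515, 0.857, 0.0]
contact_force: [-0.2, 0.3, -2.6]
gripper_width: 0.105
grasp_force: 60.2
top 157
 hook [ 0.4708 -0.3073] yaw 8.4 rms 0.0037 tool yaw-90 28.0 z med 0.1164
 tilt dz/dx,dz/dy,z0 [-0.013 -0.06   0.119]
 centre in tool x,y [0.0259 0.0492]
side 148
 hook [ 0.4657 -0.3086] yaw 29.4 rms 0.0035 tool yaw-90 28.0 z med 0.1143
 tilt dz/dx,dz/dy,z0 [0.001 0.019 0.113]
 centre in tool x,y [0.0271 0.0441]
4.65 [ 0.4395 -0.3532  0.1472] [-0.2  0.3 -2.6] 0.10537377003586505
```

View pics/held1.png

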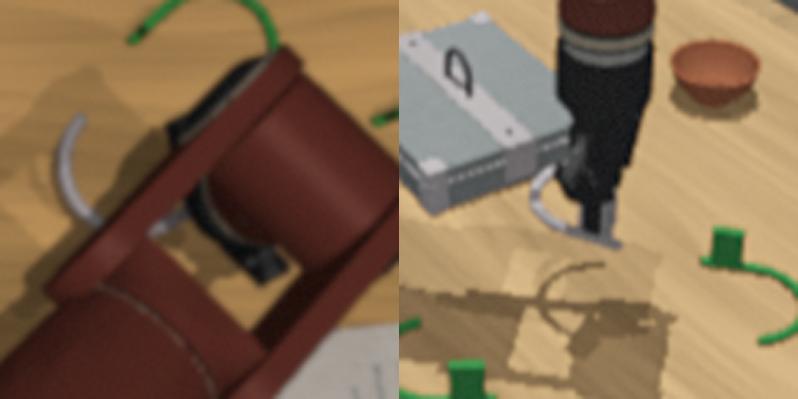

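The hook is held level and square, with its bend centre at tool (0.026, 0.050), as the geometry predicts. I'll turn it counter-clockwise to the pre-swing yaw of 88°, then carry it over.

```bash
python3 -m inch '[[[0,0,0],[0,0,-0.131],0],[[0,0,0],[0,0,-0.131],0],[[0,0,0],[0,0,-0.131],0],[[0,0,0],[0,0,-0.131],0],[[0,0,0],[0,0,-0.131],0],[[0,0,0],[0,0,-0.131],0],[[0,0,0],[0,0,-0.131],0],[[0,0,0],[0,0,-0.131],0]]'
python3 -m inch '[[[-0.0126,0.0308,0],[0,0,0],0],[[-0.0126,0.0308,0],[0,0,0],0],[[-0.0126,0.0308,0],[0,0,0],0],[[-0.0126,0.0308,0],[0,0,0],0],[[-0.0126,0.0308,0],[0,0,0],0],[[-0.0126,0.0308,0],[0,0,0],0],[[-0.0126,0.0308,0],[0,0,0],0],[[-0.0126,0.0308,0],[0,0,0],0]]'
python3 -m inch '[[[0,0,0],[0,0,0],0],[[0,0,0],[0,0,0],0]]'
python3 go.py 0.5488 -0.1105 0.096 178
python3 meas.py pre 0.097 0.13
```

```text
time: 5.55
tool_pos: [0.4395, -0.3531, 0.1466]
tool_rot: [-0.001, 0.014, 1.0, 0.001]
contact_force: [0.2, -0.6, -1.7]
gripper_width: 0.106
grasp_force: 60.3
time: 6.35
tool_pos: [0.5488, -0.1093, 0.1468]
tool_rot: [-0.001, 0.017, 1.0, 0.0]
contact_force: [-0.2, 0.2, -2.0]
gripper_width: 0.106
grasp_force: 60.2
time: 6.55
tool_pos: [0.5486, -0.1102, 0.147]
tool_rot: [-0.001, 0.016, 1.0, 0.0]
contact_force: [0.3, -0.0, -2.5]
gripper_width: 0.106
grasp_force: 60.1
t 6.55 pos [ 0.5486 -0.1102  0.147 ] F [ 0.3 -0.  -2.5] w 0.106 60.1
shift [-0.0003 -0.0003  0.051 ] rotvec [ 0.0003 -0.0023  0.0028]
top 55
 hook [ 0.5212 -0.0637] yaw 120.5 rms 0.0145 tool yaw-90 88.2 z med 0.1165
 tilt dz/dx,dz/dy,z0 [ 0.248 -0.291  0.135]
 centre in tool x,y [0.0289 0.0456]
side 148
 hook [ 0.5198 -0.0632] yaw 85.5 rms 0.0022 tool yaw-90 88.2 z med 0.1135
 tilt dz/dx,dz/dy,z0 [0.021 0.015 0.113]
 centre in tool x,y [0.0303 0.0461]
6.55 [ 0.5486 -0.1102  0.147 ] [ 0.3 -0.  -2.5] 0.10565546501584408
```

View pics/pre.png

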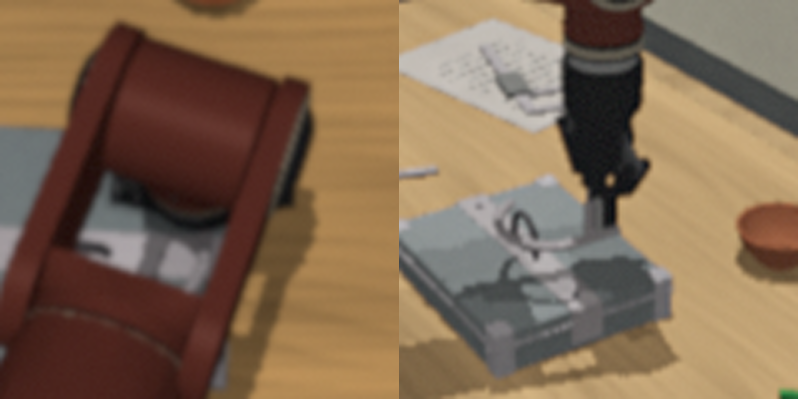

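The hook is over the lid: bend just in front of the loop's near face, tip still short of it. I lower it to 6–7 mm above the lid and swing the first 8 small steps.

```bash
python3 -m inch '[[[0,0,0.0125],[0,0,0],0],[[0,0,0.0125],[0,0,0],0],[[0,0,0.0125],[0,0,0],0],[[0,0,0.0125],[0,0,0],0],[[0,0,0],[0,0,0],0],[[0,0,0],[0,0,0],0]]'
python3 -m inch '[[[0.003685,-0.00175,0],[0,0,0.0724],0],[[0.003685,-0.00175,0],[0,0,0.0724],0],[[0.003685,-0.00175,0],[0,0,0.0724],0],[[0.003685,-0.00175,0],[0,0,0.0724],0],[[0.003685,-0.00175,0],[0,0,0.0724],0],[[0.003685,-0.00175,0],[0,0,0.0724],0],[[0,0,0],[0,0,0],0]]'
python3 meas.py swing1 0.054 0.08
```

```text
time: 7.25
tool_pos: [0.5487, -0.1108, 0.0976]
tool_rot: [-0.001, 0.017, 1.0, 0.0]
contact_force: [0.8, -0.6, -0.8]
gripper_width: 0.11
grasp_force: 60.1
time: 7.95
tool_pos: [0.5257, -0.1166, 0.0992]
tool_rot: [0.001, 0.232, 0.973, -0.0]
contact_force: [0.4, 0.1, -2.3]
gripper_width: 0.109
grasp_force: 60.2
top 107
 hook [ 0.5349 -0.0455] yaw 7.4 rms 0.0129 tool yaw-90 63.2 z med 0.0661
 tilt dz/dx,dz/dy,z0 [-0.139 -0.374  0.073]
 centre in tool x,y [0.0239 0.0675]
side 154
 hook [ 0.521  -0.0622] yaw 59.4 rms 0.0054 tool yaw-90 63.2 z med 0.0658
 tilt dz/dx,dz/dy,z0 [-0.005  0.04   0.064]
 centre in tool x,y [0.0288 0.0464]
7.95 [ 0.5257 -0.1166  0.0992] [ 0.4  0.1 -2.3] 0.10860742901319671
```

View pics/swing1.png

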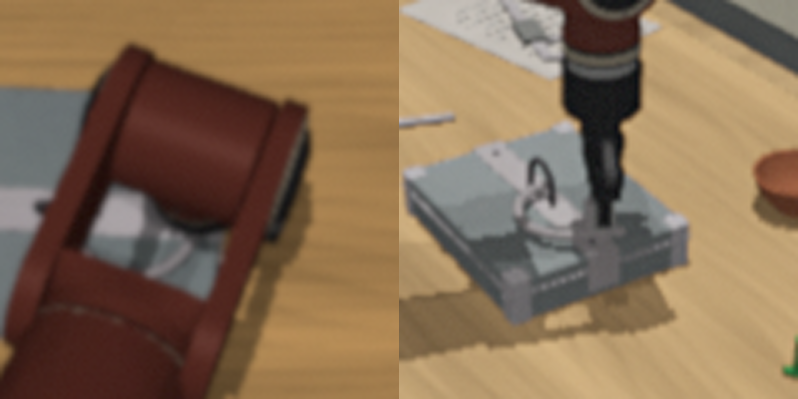

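The tip is inside the loop at side crop (545,188), and the wrist force shows no contact. I'll carry on along the arc.

```bash
python3 -m inch '[[[0.003685,-0.00175,0],[0,0,0.0724],0],[[0.003685,-0.00175,0],[0,0,0.0724],0],[[0.003685,-0.00175,0],[0,0,0.0724],0],[[0.003685,-0.00175,0],[0,0,0.0724],0],[[0.003685,-0.00175,0],[0,0,0.0724],0],[[0.003685,-0.00175,0],[0,0,0.0724],0],[[0.003685,-0.00175,0],[0,0,0.0724],0],[[0.003685,-0.00175,0],[0,0,0.0724],0]]'
python3 -m inch '[[[0.003685,-0.00175,0],[0,0,0.0724],0],[[0.003685,-0.00175,0],[0,0,0.0724],0],[[0.003685,-0.00175,0],[0,0,0.0724],0],[[0.003685,-0.00175,0],[0,0,0.0724],0],[[0.003685,-0.00175,0],[0,0,0.0724],0],[[0.003685,-0.00175,0],[0,0,0.0724],0],[[0.003685,-0.00175,0],[0,0,0.0724],0],[[0.003685,-0.00175,0],[0,0,0.0724],0]]'
python3 -m inch '[[[0,0,0],[0,0,0],0],[[0,0,0],[0,0,0],0]]'
# TCP wanted = C - .026*y_h - .050*x_h
python3 go.py 0.4732 -0.0829 0.091 86.9
python3 meas.py swing2 0.056 0.08
```

```text
time: 8.85
tool_pos: [0.4948, -0.1076, 0.0987]
tool_rot: [0.0, 0.501, 0.866, 0.0]
contact_force: [-0.4, 0.2, -1.9]
gripper_width: 0.106
grasp_force: 60.0
time: 9.65
tool_pos: [0.4737, -0.0831, 0.0987]
tool_rot: [0.0, 0.727, 0.687, 0.0]
contact_force: [0.1, -0.0, -1.4]
gripper_width: 0.108
grasp_force: 60.0
time: 9.85
tool_pos: [0.4737, -0.0833, 0.0986]
tool_rot: [0.0, 0.726, 0.688, 0.0]
contact_force: [0.9, 0.2, -0.7]
gripper_width: 0.106
grasp_force: 60.2
t 9.85 pos [ 0.4737 -0.0833  0.0986] F [ 0.9  0.2 -0.7] w 0.106 60.2
shift [ 0.0004 -0.0005  0.0076] rotvec [0.0005 0.0003 0.0007]
top 12
side 46
 hook [ 0.5211 -0.0645] yaw -2.3 rms 0.0068 tool yaw-90 356.9 z med 0.0647
 tilt dz/dx,dz/dy,z0 [ 0.003 -0.054  0.066]
 centre in tool x,y [0.0213 0.0463]
9.85 [ 0.4737 -0.0833  0.0986] [ 0.9  0.2 -0.7] 0.1062722995181404
```

View pics/swing2.png

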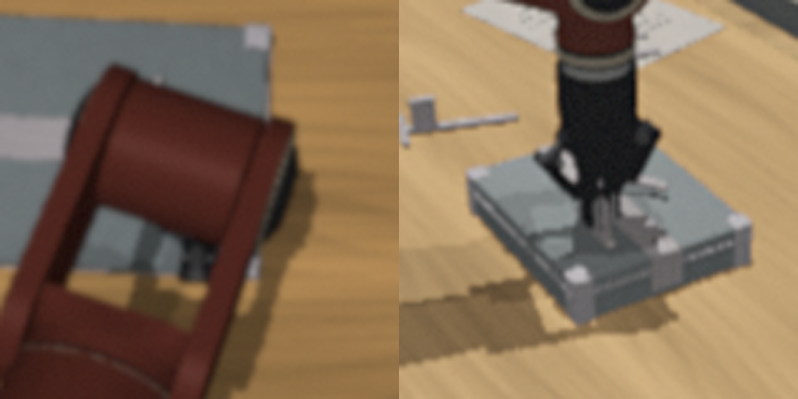

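The hook is where the plan put it, though the gripper hides the loop. Lowering until the lid pushes back.

```bash
python3 -m inch '[[[0,0,0.002],[0,0,0],0],[[0,0,0.002],[0,0,0],0],[[0,0,0.002],[0,0,0],0],[[0,0,0],[0,0,0],0],[[0,0,0],[0,0,0],0]]'
python3 -m inch '[[[0,0,0.001],[0,0,0],0],[[0,0,0],[0,0,0],0],[[0,0,0],[0,0,0],0]]'
python3 -m inch '[[[0,0,0.001],[0,0,0],0],[[0,0,0],[0,0,0],0],[[0,0,0],[0,0,0],0]]'
```

```text
time: 10.45
tool_pos: [0.4733, -0.0832, 0.0922]
tool_rot: [-0.0, 0.727, 0.687, -0.0]
contact_force: [0.2, 0.3, -2.2]
gripper_width: 0.106
grasp_force: 60.2
time: 10.75
tool_pos: [0.4734, -0.0832, 0.0913]
tool_rot: [-0.0, 0.727, 0.687, -0.0]
contact_force: [-0.1, 0.4, -1.8]
gripper_width: 0.109
grasp_force: 60.2
time: 11.05
tool_pos: [0.4734, -0.0832, 0.0902]
tool_rot: [-0.0, 0.727, 0.687, -0.0]
contact_force: [0.7, 0.3, -1.5]
gripper_width: 0.107
grasp_force: 60.2
```

```bash
python3 -m inch '[[[0,0,0.001],[0,0,0],0],[[0,0,0],[0,0,0],0],[[0,0,0],[0,0,0],0]]'
python3 -m inch '[[[0,0,0.0005],[0,0,0],0],[[0,0,0],[0,0,0],0],[[0,0,0],[0,0,0],0]]'
```

```text
time: 11.35
tool_pos: [0.4737, -0.0833, 0.0899]
tool_rot: [0.0, 0.727, 0.687, 0.0]
contact_force: [-2.7, 1.0, 4.8]
gripper_width: 0.109
grasp_force: 61.0
time: 11.65
tool_pos: [0.4737, -0.0833, 0.0899]
tool_rot: [0.0, 0.727, 0.687, -0.0]
contact_force: [-4.1, 0.7, 7.2]
gripper_width: 0.105
grasp_force: 61.7
```

The hook is in contact with the lid. Now release, lift clear and back the arm off.

```bash
python3 -m inch '[[[0,0,0],[0,0,0],0.25],[[0,0,0],[0,0,0],0.4],[[0,0,0],[0,0,0],0.5],[[0,0,0],[0,0,0],0.5],[[0,0,-0.01],[0,0,0],0.5],[[0,0,-0.02],[0,0,0],0.5],[[0,0,-0.03],[0,0,0],0.5],[[0,0,-0.03],[0,0,0],0.5]]'
python3 -m inch '[[[0,0,-0.03],[0,0,0],0.5],[[-0.035,0,-0.03],[0,0,0],0.5],[[-0.04,0,0],[0,0,0],0.5],[[-0.04,0,0],[0,0,0],0.5],[[-0.04,0,0],[0,0,0],0.5],[[-0.04,0,0],[0,0,0],0.5],[[-0.04,0,0],[0,0,0],0.5],[[0,0,0],[0,0,0],0.5]]'
python3 - <<'E'
from fit import *
ims=[]
for n in("top","side"):
    im,d=manip.grab_frame(n); P=cloud(n,d); ims.append(im); hsv=cv2.cvtColor(im,cv2.COLOR_RGB2HSV)
    loc=P[...,:2]-np.array([.5272,-.0097]); a=np.radians(-3.1); X=loc@[np.cos(a),np.sin(a)]; Y=loc@[-np.sin(a),np.cos(a)]
    k=(d>0)&(P[...,2]>.0535)&(P[...,2]<.07)&(np.abs(X)<.075)&(Y<.02)&(Y>-.12)
    if n=="top": k&=hsv[...,2]>100
    Q=P[k]; print(n,len(Q),np.median(Q[:,2]) if len(Q) else 0)
    if len(Q)>30:
        x,e=fit_hook(Q[:,:2],[-.2,.1],[.5245,-.06]); print(x[:2].round(4),np.degrees(x[2]).round(1),e.round(4))
        c_,s_=np.cos(x[2]),np.sin(x[2]); m=x[:2]+.05*np.array([-s_,c_])-[.5272,-.0097]; print("mid-bend rel loop x,y",(m@[np.cos(a),np.sin(a)]).round(4),(m@[-np.sin(a),np.cos(a)]).round(4))
        L=(Q[:,:2]-x[:2]); A=np.c_[L,np.ones(len(L))]; print("tilt",np.linalg.lstsq(A,Q[:,2],rcond=None)[0].round(3))
a=cv2.resize(ims[0][150:250,145:260],(450,391),interpolation=cv2.INTER_CUBIC); b=cv2.resize(ims[1][160:240,170:245],(350,391) ,interpolation=cv2.INTER_CUBIC)
save(np.hstack([a,b]),"pics/end.png")
E
```

```text
time: 12.45
tool_pos: [0.4732, -0.0831, 0.1801]
tool_rot: [-0.0, 0.727, 0.687, -0.0]
contact_force: [0.3, 0.0, 0.6]
gripper_width: 0.503
grasp_force: 0.0
time: 13.25
tool_pos: [0.4597, -0.3217, 0.2396]
tool_rot: [0.001, 0.728, 0.685, -0.001]
contact_force: [0.3, 1.1, -0.3]
gripper_width: 0.5
grasp_force: 0.0
top 374 0.05674723186359626
[ 0.5269 -0.0648] -10.6 0.0218
mid-bend rel loop x,y 0.0092 -0.0055
tilt [-0.019  0.03   0.057]
side 121 0.05807641299273394
[ 0.5208 -0.062 ] -4.2 0.0071
mid-bend rel loop x,y -0.0025 -0.0025
tilt [-0.033 -0.016  0.058]
```

View pics/end.png

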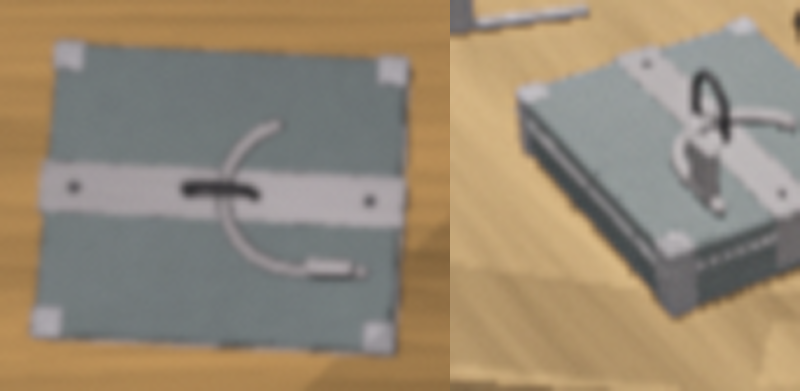

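Final view: the bend passes through the middle of the loop at top crop (222,190), with the tip at (280,125) and the shank end at (365,270). Those offsets match the hook's geometry to about 3 mm. The hook lies flat and the arm is clear, so I'm handing in.

```bash
python3 -c "
from plant import manip; print(manip.job_done())"
```

```text
the job is handed in; nothing more can be done
None
```

I swung the hook tip first through the loop and left it flat on the lid with the loop round the middle of its bend. The gripper is open and clear, I did not touch the pin or the bowl, and I handed the job in at about 13.4 s; no verdict was returned.

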